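# Lock the shaker carriage by feel

### The arm

A 7-joint arm with a two-finger parallel gripper is mounted at the origin on a cart in front of the work surface, level with it; the furniture and walls round the work are solid. World frame = base frame: x ahead of the robot, y to its left, z up, the work surface at z = 0. Lengths are in m, angles in degrees, forces in N, time in s.
With the tool pointing down it reaches from about 0.425 to 0.875 m from the base axis. Payload 4.7 kg.
Tool frame: the origin (TCP) lies on the centre line of the jaws, within the pads' length; the fingertips stand ahead of it and the grasp point (between the pads) lies 2 mm behind it (env.tip_reach is the x of the fingertips in the tool frame, in m); x points along the fingers, z is the direction in which the jaws open and shut, and the axes are right-handed (so a half turn about x gives the same grasp; the last joint's range is limited). The gripper opens to 87 mm and grips with 3 to 60 N. Pads are 19 mm wide; open, the fingers measure 117 mm over their backs; the gripper's body (75 mm by 190 mm) begins 51 mm behind the grasp point.
Start: joints at [-71.098, 18.392, -4.016, 83.108, 1.295, 78.541, -3.26], TCP at [0.202, 0.618, 0.24] pointing down, gripper open.
Joint ranges: [-163.93, 163.93], [-17.29, 119.83], [-79.2, 71.16], [3.27, 140.29], [-89.18, 269.18], [5.43, 117.66], [-154.24, 154.24]. Speed limits (degrees/s): [147.25, 147.25, 180, 180, 180, 180, 180].

### API

Orientations are given as [roll, pitch, yaw] about the fixed x, y, z axes, in that order (R = Rz(yaw) Ry(pitch) Rx(roll)).
In Python, from cell import telemetry, optics, env, models gives the robot as it stands.
- The arm moves only by the shell command python3 -m pendant 'ROWS' [FORCE]. ROWS is JSON, a list of rows, each a list of 3 entries, a list of its own where there are three numbers: the finger opening in mm, from 0 to 87, then the shift along the tool's x, y, z in mm, then the turn, a rotation vector about the tool's x, y, z in rad. A call has 1 to 10 rows; each row is the pose to reach, as a shift and turn from the pose commanded when the call began, along the tool's axes at that moment; what a row does not reach only later rows make up. A row lasts 1/12 s, in which the tool goes at most 41.7 mm and 7.16 degrees, less where a joint would pass 70% of its speed; a pose out of reach is approached as far as the arm can. A call with a gripper value outside its range is refused whole. The fingers move at their own pace and stop on an object; FORCE is the grip in N (left out, the last holds). Time passes only in rows, so rows that repeat a pose let the fingers close. It gives the time, the measured TCP pose, the force and the opening at its end, in the units of the state.
- telemetry.get_obs(): the state, without advancing time (a new reading comes with each control period).
- optics.read_camera(name): name is "side" or "top" or "wrist"; returns a dict with "image" (420x560x3 uint8, blue, green, red), "range_z" (420x560 float32, m along the optical axis (not along the pixel's ray), 0 where there is no reading), "fx", "fy", "cx", "cy" (pixels), "k1" (the pictures are not rectified: a ray, as slopes to the right and down, at radius r is drawn at 1 + k1 r^2 times it, then the intrinsics apply), "cam_to_world" (4x4, takes a point from camera to world coordinates). Camera axes: x right, y up, looking along -z (the intrinsics and any distortion apply to the point x, -y, -z); pixel columns grow to the right and rows downward; lengths in m; the calibration is good to about 2 mm. A picture is of the moment at which its call begins.
- env.sign_off(): hands the job in, once; it reports no verdict.
Trained networks look in the newest picture that a camera, given by its name, has taken for a name from the list of things; names that differ only in an ending like _2 or _b are one class to them, and where a whole thing is asked for, a point or a joint stands for the part that bears it (a point fixed in the world has none). Each returns a list of dicts, best first, with "confidence" (0 to 1); they miss things now and then, are a little off and sometimes report something else, mostly with a low value. They report only what shows in the picture. A call takes as long as a camera call. They do not tell look-alikes from the thing itself.
- models.masks_of(camera, label): "pixels" (420x560 bool, what is visible of it) and "extent" ([left, top, right, bottom] as shares, 0 to 1, of the picture: columns of its width, rows of its height, round what is visible of it).
- models.landmark_of(camera, label): "centre" ([row, column] as shares, 0 to 1, of the picture: columns of its width, rows of its height: a listed point, or the origin of a listed thing).
The state is a dict: "time_s": time; "qpos": joint angles; "joint_velocities": joint speeds; "effort": joint torques, N m; "tool_pos": TCP position; "tool_rot": TCP orientation; "force": force on the tool from outside, world axes, zero at the start; "wrist_torque": the same for the moment, N m; "grip_width": finger opening in m.
Only numpy, scipy, OpenCV 4.12 (cv2) and the standard library are available. Lean on these libraries where they do the work, as an engineer would, in place of code of your own. Each camera call takes 0.05 s, during which the arm holds its last target.

### The job

The shaker is to be moved to another bench, so lock its carriage: lift the cranked locking pin out of its stand, reach its pin in under the hood from the open back of the shaker, and gently drag the tip along the hidden carriage plate until it drops into the lock slot. Push the pin gently fully home so that its arm lies flat on the plate, and let go. Do not force it against the shaker, and leave the loose coverslip box, marker and white-capped vial where they are.

Things in the scene. Friction and masses are not known exactly. Their poses are not given: they have to be found in the camera images.
- shaker: Fixed grey shaker unit, 260 mm wide (y), 86 high, closed in front (-x), at the sides and above, open at the back (+x, away from the robot). Origin at table height; mm in its frame: front wall x -50 to -38, with a knob standing out 12 more; side walls' inner faces y -122 and 122; behind the hood a fixed bare ledge x 32 to 80, top z 29. The carriage plate lies under the hood.
- shaker_hood (a point): Middle of the lower back edge of the hood's roof: x 30, y 0, z 80 mm of the shaker. The roof runs from here forward to x -50, underside z 80, top z 86. The pin goes in below this edge, 46 mm above the carriage plate, moving along the shaker's -x.
- shaker_face (a point): x 0, y 0, z 34 mm of the shaker, on the unpressed carriage plate's top (plate x -37 to 31, 16 thick). Its only opening: the lock slot, right through, sharp edges, 22 mm in x (-11 to 11) by 14 in y, its middle anywhere from y -35 to 35, hidden and not reported. Smooth and solid elsewhere for y -50 to 50. Sprung: yields down from about 3.5 N, 1.5 N/mm more, at most 6 mm; braked sideways.
- lock_pin: Loose cranked pin, about 0.12 kg. Origin at the shoulder: arm's underside on the pin's axis; z up, x along the arm to the handle. mm: round steel pin, 10 diameter, flat end at z -16; flat arm x -22 to 58, 24 wide, z 0 to 10; upright light black handle at x 48, 24 (x) by 14 (y), top z 115. Starts in the stand. Home: shoulder level with the plate (z 34 of the shaker), handle over the ledge.
- lock_pin_tip (a point): Centre of the pin's lower end, 16 mm below the shoulder.
- lock_pin_grip (a point): Point in the middle of the handle where it is best gripped from above across its 14 mm (closing along the lock_pin's y): x 48, z 92 mm of the lock_pin, 23 mm below the handle's top.
- stand: Fixed aluminium parking stand, 110x44x30 mm with two 9 mm high cheeks that flank the arm below the handle; origin in the centre of its underside, x along its length. Its 14 mm square hole is at x -30 mm, the pin is lifted straight up out of it (pin 16 mm).
- coverslip_box: Bystander: flat grey-white box 34x34x16 mm, loose on the table; origin in the centre of its underside.
- marker_black: Bystander: felt marker 13x120x14 mm lying on the table, loose; origin in the centre of its underside, y along the marker.
- vial_white: Bystander: upright vial with ribbed white cap, 24 mm across, 32 mm high, loose; origin in the centre of its underside.
There are look-alikes about, which are no part of the job. Leave any red look-alike of the stand alone.

How it is judged (in metres and radians):
On the way, in this order (a step that is already met when the one before it is completed fails the run):
1. the pin has been lifted clear of its stand (z of lock_pin in the frame of stand above 0.055 m), for 0.1 s.
2. the pin is under the hood, its tip on the carriage plate (x of lock_pin_tip in the frame of shaker between -0.03 and 0.02 m and z of lock_pin_tip in the frame of shaker below 0.036 m and contact force between lock_pin and shaker above 0.3 N), for 0.02 s.
At the end, for the whole second after the job is handed in: The pin stands in the lock slot under the hood (within 12 mm of the sweep line and 43 mm of the middle), its shoulder no more than 3 mm above the unpressed plate, its tip at least 12 mm below the plate's top, upright within 0.1 rad, released and at rest (z of lock_pin in the frame of shaker below 0.037 m and z of lock_pin_tip in the frame of shaker below 0.022 m and x of lock_pin_tip in the frame of shaker between -0.012 and 0.012 m and y of lock_pin_tip in the frame of shaker between -0.043 and 0.043 m and angle between lock_pin's own z axis and vertical below 0.1 rad and linear speed of lock_pin below 0.02 m/s); the robot touches nothing.
It fails at once if the pin is forced: more than 25 N between locking pin and shaker (contact force between lock_pin and shaker above 25 N).
It fails at once if a loose bystander is displaced by more than 20 mm (distance of any of coverslip_box, marker_black, vial_white from where it was at the start of the episode above 0.02 m).
It also fails if it takes over 48 s, if anything falls off the work surface, if the arm or the gripper's body presses on something with over 40 N, if the wrist force passes 120 N, or if a joint passes its speed limit or range.

## Working session

There is one attempt and no reset: what is moved stays moved. The work goes in short steps, Python scripts to look and compute and a shell command to move; the robot and the scene stay as the last step left them, time stands still between calls to the robot, and variables do not carry over. Pictures are saved under pics/ and viewed, and the job is handed in when it is done.

```bash
ls; mkdir -p pics
cat > h.py <<'E'
import numpy as np,cv2
from cell import telemetry, optics, env, models
def grab(n,save=None):
    d=optics.read_camera(n)
    if save: cv2.imwrite('pics/'+save+'.png',d['image'])
    return d
def ray(d,r,c):
    xd=(c-d['cx'])/d['fx']; yd=(r-d['cy'])/d['fy']
    x,y=xd,yd
    for _ in range(30):
        s=1+d['k1']*(x*x+y*y); x,y=xd/s,yd/s
    return np.array([x,-y,-1.0])
def world(d,r,c,z=None):
    v=ray(d,r,c);M=np.array(d['cam_to_world'])
    return (M@np.append(v*z,1))[:3]
def atz(d,r,c,h):
    v=ray(d,r,c);M=np.array(d['cam_to_world'])
    w=M[:3,:3]@v;o=M[:3,3]
    return o+w*(h-o[2])/w[2]
def proj(d,p):
    M=np.linalg.inv(np.array(d['cam_to_world']));q=M@np.append(p,1)
    x,y=q[0]/-q[2],-q[1]/-q[2];s=1+d['k1']*(x*x+y*y)
    return d['fy']*y*s+d['cy'],d['fx']*x*s+d['cx']
def cloud(d):
    H,W=d['range_z'].shape
    K=np.array([[d['fx'],0,d['cx']],[0,d['fy'],d['cy']],[0,0,1.]])
    cc,rr=np.meshgrid(np.arange(W),np.arange(H))
    xd=(cc-d['cx'])/d['fx'];yd=(rr-d['cy'])/d['fy'];x,y=xd.copy(),yd.copy()
    for _ in range(30):
        s=1+d['k1']*(x*x+y*y);x,y=xd/s,yd/s
    z=d['range_z'];P=np.stack([x*z,-y*z,-z],-1);M=np.array(d['cam_to_world'])
    return P@M[:3,:3].T+M[:3,3]
E
python3 - <<'E'
from h import *
print(telemetry.get_obs(), env.tip_reach)
for n in ['side','top','wrist']:
    d=grab(n,n+'0')
    print(n,d['fx'],d['k1'],np.round(d['cam_to_world'],3).tolist())
    for l in ['shaker','shaker_hood','shaker_face','lock_pin','lock_pin_tip','lock_pin_grip','stand','coverslip_box','marker_black','vial_white']:
        for r in models.landmark_of(n,l)[:3]:
            a=r['centre'];print(n,l,round(r['confidence'],2),np.round([a[0]*420,a[1]*560],1))
E
```

```text
pics
{'time_s': 0.0, 'qpos': array([-71.09825275,  18.44165334,  -4.0141074 ,  83.17528183,
         1.29623804,  78.54177425,  -3.25875004]), 'joint_velocities': array([ 0.07247299,  0.07765238, -0.03112138,  0.01153799, -0.08673231,
       -0.10564451, -0.00516103]), 'effort': array([-9.82104416e-05, -4.91298366e+01, -4.04041009e-01, -3.12539577e+01,
       -6.39905711e-02,  4.34994511e-02,  1.93720762e-04]), 'tool_pos': array([0.20177789, 0.61732959, 0.23842859]), 'tool_rot': array([-176.23548837,   89.88635386, -104.3273317 ]), 'force': array([ 0.98988721, -0.14220561, -1.26445339]), 'wrist_torque': array([ 0.01594638, -0.01880423,  0.01808751]), 'grip_width': 0.08727783686457831} 0.017
side 431.4524938038883 -0.005843377645310635 [[0.995, 0.067, -0.079, 0.507], [-0.103, 0.571, -0.814, -0.591], [-0.009, 0.818, 0.575, 0.585], [0.0, 0.0, 0.0, 1.0]]
side shaker 0.79 [319.9 224.7]
side shaker_hood 0.85 [289.8 241.4]
side shaker_hood 0.35 [157.3 235.5]
side lock_pin 0.61 [192.5 218.3]
side lock_pin_tip 0.85 [199.5 219.1]
side lock_pin_grip 0.87 [155.6 238.5]
side stand 0.86 [243.7 373
[... 270 characters left out ...]
, 0.009, 0.139], [0.008, 0.081, 0.997, 0.957], [0.0, 0.0, 0.0, 1.0]]
top shaker 0.58 [274.6 385.3]
top shaker_hood 0.7 [259.5 391.5]
top shaker_hood 0.22 [205.9 217.5]
top shaker_face 0.82 [271.2 383.4]
top lock_pin 0.61 [283.8 198.7]
top lock_pin_tip 0.73 [281.5 201.4]
top lock_pin_tip 0.63 [187.  358.5]
top lock_pin_grip 0.67 [260.2 193.3]
top stand 0.78 [128.8 292.3]
top stand 0.77 [268.8 203.8]
top coverslip_box 0.62 [187.9 283.1]
top marker_black 0.74 [188.4 357.6]
top marker_black 0.67 [284. 199.]
top vial_white 0.55 [205.3 215.3]
wrist 324.8993814480385 -0.07694717541678603 [[0.311, -0.913, -0.265, 0.129], [0.95, 0.298, 0.087, 0.642], [-0.0, -0.279, 0.96, 0.383], [0.0, 0.0, 0.0, 1.0]]
```

View pics/side0.png

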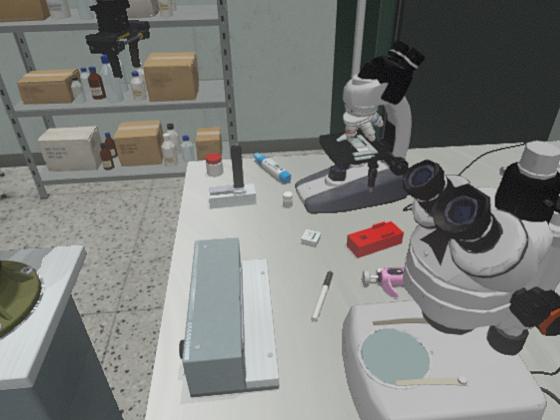

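View pics/top0.png

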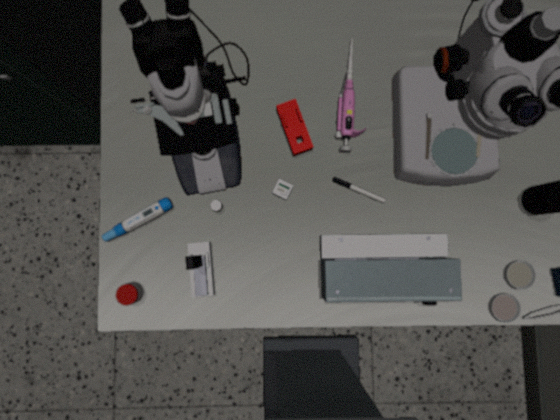

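Side view: pin with its upright handle at (235,165) on the grey stand (235,195). The look-alikes are the red block (375,238), which resembles the stand, and the red-capped vial (213,160), against the white-capped one (287,199). Top view: stand and pin at about (200,270), shaker at (390,270), red stand look-alike at (295,127), box (283,189), marker (358,189), vial (216,206).

Run:
```python
from h import *
t=grab('top');C=cloud(t);ok=t['range_z']>0
def rect(m,name):
    p=C[m][:,:2]*1000
    (c,s,a)=cv2.minAreaRect(p.astype(np.float32)); print(name,len(p),np.round(c,1),np.round(s,1),round(a,2),'z',np.round(np.percentile(C[m][:,2],[5,50,95])*1000,1))
reg=np.zeros(ok.shape,bool)
R=reg.copy();R[225:315,310:475]=1
z=C[...,2]
rect(R&ok&(z>.078)&(z<.096),'roof')
rect(R&ok&(z>.022)&(z<.038)&(C[...,0]>.5),'ledge')
R=reg.copy();R[235:305,175:225]=1
rect(R&ok&(z>.1),'handle')
rect(R&ok&(z>.034)&(z<.05),'arm')
rect(R&ok&(z>.022)&(z<.05),'standall')
rect(R&ok&(z>.015)&(z<.034),'standtop')
tab=ok.copy();tab[:, :]=0;tab[210:225,230:310]=1
print('table',np.median(z[tab&ok]))
for l in ['shaker','shaker_face','lock_pin','stand','coverslip_box','marker_black','vial_white']:
    r=models.masks_of('top',l)
    for q in r[:2]: print(l,round(q['confidence'],2),np.round(np.array(q['extent'])*[560,420,560,420]))
im=t['image'];cv2.imwrite('pics/crop1.png',cv2.resize(im[180:320,160:300],None,fx=4,fy=4,interpolation=cv2.INTER_CUBIC))
s=grab('side');cv2.imwrite('pics/crop2.png',cv2.resize(s['image'][130:400,150:300],None,fx=2.2,fy=2.2,interpolation=cv2.INTER_CUBIC))
Cs=cloud(s);oks=s['range_z']>0
R=np.zeros(oks.shape,bool);R[140:212,205:262]=1
C=Cs;z=C[...,2]
rect(R&oks&(z>.06)&(C[...,0]>.3),'S handle')
rect(R&oks&(z>.024)&(z<.06),'S stand')
R[:]=0;R[220:400,170:290]=1
rect(R&oks&(z>.078)&(z<.096),'S roof')
rect(R&oks&(z>.022)&(z<.034),'S ledge')
```

```text
roof 5718 [443.3 -92.9] [ 81.5 260.5] 0.14 z [84.8 87.3 89.7]
ledge 2086 [517.  -93.3] [ 34. 261.] 0.06 z [27.7 30.4 33.1]
handle 162 [485.3 286.4] [24.2 14.5] 6.13 z [106.5 144.4 147.2]
arm 443 [466.1 281.9] [99.5 36.5] 10.14 z [36.5 40.6 43.7]
standall 1028 [467.2 285.1] [109.7  44.3] 4.55 z [28.4 32.7 42.7]
standtop 610 [467.2 285. ] [109.7  44.4] 4.55 z [23.9 30.7 33.4]
table 0.0008897874904777447
shaker 0.88 [324. 234. 461. 307.]
shaker_face 0.97 [318. 231. 461. 303.]
lock_pin 0.96 [182. 257. 209. 296.]
stand 0.93 [276. 100. 313. 156.]
stand 0.8 [188. 241. 217. 300.]
coverslip_box 0.84 [276. 182. 292. 199.]
marker_black 0.89 [332. 174. 387. 203.]
marker_black 0.64 [276. 179. 294. 200.]
S handle 380 [484.9 284.5] [24.4 17.7] 5.92 z [ 64.9 107.7 144.5]
S stand 887 [480.5 365. ] [150.5 208.4] 4.95 z [25.4 35.6 50.1]
S roof 6407 [442.9 -93.8] [261.2  80.3] 89.84 z [84.7 86.8 88.6]
S ledge 3939 [468.3 -94.6] [259.8 129.4] 89.77 z [26.8 29.8 32. ]
```

View pics/crop1.png

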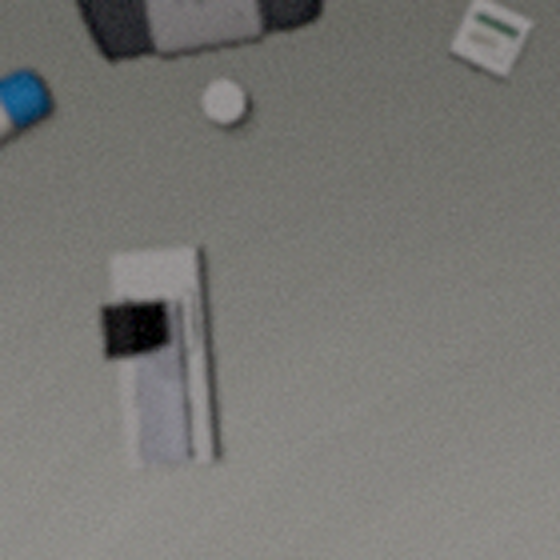

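View pics/crop2.png

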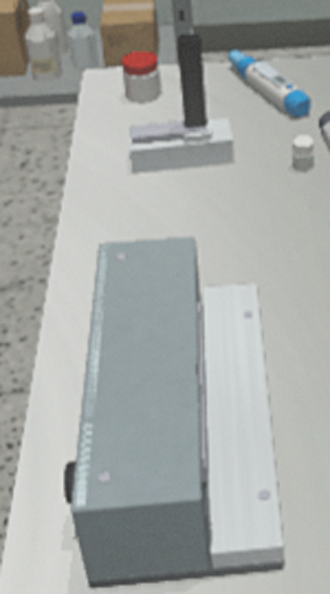

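```bash
cat > plan.py <<'E'
from h import *
from scipy.spatial.transform import Rotation as Ro
def plan(target,yaw):
    o=telemetry.get_obs();R=Ro.from_euler('xyz',o['tool_rot'],degrees=True).as_matrix()
    p=np.array(o['tool_pos'])
    a=np.radians(yaw); best=None
    for s in (1,-1):
        z=s*np.array([-np.sin(a),np.cos(a),0]);x=np.array([0,0,-1.]);y=np.cross(z,x)
        Rt=np.stack([x,y,z],1)
        rv=Ro.from_matrix(R.T@Rt).as_rotvec()
        print('opt',s,'turn',np.round(rv,4),'deg',round(np.degrees(np.linalg.norm(rv)),1))
    sh=R.T@(np.array(target)-p)*1000
    print('t',o['time_s'],'tcp',np.round(p*1000,1),'rot',np.round(o['tool_rot'],2),'shift mm',np.round(sh,1),'F',np.round(o['force'],2),'w',round(o['grip_width']*1000,1))
    print('axes',np.round(R,3).tolist())
E
python3 -c "
from plan import *
plan([.485,.2863,.24],5);plan([.485,.2863,.12],5)"
```

```text
opt 1 turn [-4.031e-01  1.000e-04  1.000e-04] deg 23.1
opt -1 turn [ 2.7385e+00  1.0000e-04 -1.0000e-04] deg 156.9
t 2.1 tcp [201.9 617.8 239.6] rot [-32.15  89.99  39.76] shift mm [  -0.4 -372.  -227.2] F [-0.51 -0.82  0.65] w 87.3
axes [[0.0, -0.951, 0.311], [0.0, 0.311, 0.951], [-1.0, -0.0, 0.0]]
opt 1 turn [-4.031e-01  1.000e-04  1.000e-04] deg 23.1
opt -1 turn [ 2.7385e+00  1.0000e-04 -1.0000e-04] deg 156.9
t 2.1 tcp [201.9 617.8 239.6] rot [-32.15  89.99  39.76] shift mm [ 119.6 -372.  -227.2] F [-0.51 -0.82  0.65] w 87.3
axes [[0.0, -0.951, 0.311], [0.0, 0.311, 0.951], [-1.0, -0.0, 0.0]]
```

```bash
python3 -m pendant '[[70,[0,-40,-24],[-0.05,0,0]],[70,[0,-80,-48],[-0.1,0,0]],[70,[0,-120,-73],[-0.15,0,0]],[70,[0,-160,-97],[-0.2,0,0]],[70,[0,-195,-119],[-0.25,0,0]],[70,[0,-230,-141],[-0.3,0,0]],[70,[0,-265,-162],[-0.35,0,0]],[70,[0,-300,-183],[-0.4,0,0]],[70,[0,-335,-205],[-0.4,0,0]],[70,[0,-372,-227],[-0.403,0,0]]]' 50; python3 -c "
from plan import *
d=grab('wrist','w1');s=grab('side','s1')
for l in ['lock_pin_grip','lock_pin']:
  for r in models.landmark_of('wrist',l)[:2]: print(l,r)
C=cloud(d);z=C[...,2];m=(d['range_z']>0)&(z>.12)&(z<.16)&(abs(C[...,0]-.485)<.05)&(abs(C[...,1]-.286)<.03)
print(m.sum(),cv2.minAreaRect((C[m][:,:2]*1000).astype(np.float32)),np.median(z[m]))
plan([.485,.2863,.12],5)"
```

```text
time_s: 2.93
tool_pos: [0.4735, 0.2993, 0.24]
tool_rot: [-47.6, 89.9, 47.4]
force: [-0.8, -0.0, -0.0]
grip_width: 0.0704
lock_pin_grip {'centre': [0.53, 0.4718], 'confidence': 0.96}
lock_pin {'centre': [0.3667, 0.4848], 'confidence': 0.67}
645 ((482.95819091796875, 287.609619140625), (24.672821044921875, 14.387548446655273), 4.67848539352417) 0.1428080079838523
opt 1 turn [-0.0038  0.0004  0.0001] deg 0.2
opt -1 turn [ 3.1377e+00  1.0000e-04 -6.0000e-04] deg 179.8
t 3.1333 tcp [473.4 299.7 239.7] rot [-12.37  89.98  82.41] shift mm [119.7 -10.4 -14.4] F [-0.82  1.42 -0.29] w 69.7
axes [[0.0, -0.997, -0.083], [0.0, -0.083, 0.997], [-1.0, -0.0, 0.0]]
```

View pics/w1.png

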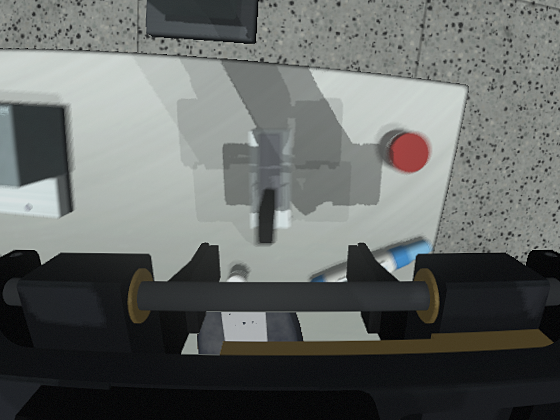

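Wrist view: the pin's black handle is at (265,215), above the light arm in the grey stand, with the red-capped vial at (408,152) well to the side. Choice confirmed.

```bash
python3 -m pendant '[[70,[0,-10,-14],[-0.003,0,0]],[70,[20,-10,-14],[-0.003,0,0]],[70,[45,-10,-14],[-0.003,0,0]],[70,[55,-10,-14],[-0.003,0,0]]]'; python3 -c "
from plan import *
plan([.4845,.2865,.12],5)
d=grab('wrist','w2')
C=cloud(d);z=C[...,2];m=(d['range_z']>0)&(z>.10)&(z<.16)&(abs(C[...,0]-.485)<.05)&(abs(C[...,1]-.286)<.03)
print(m.sum(),cv2.minAreaRect((C[m][:,:2]*1000).astype(np.float32)),np.median(z[m]))
plan([.4845,.2865,.12],5)"
```

```text
time_s: 3.47
tool_pos: [0.4813, 0.2889, 0.1817]
tool_rot: [106.7, 89.8, -157.9]
force: [-1.6, -0.2, -0.2]
grip_width: 0.0698
opt 1 turn [ 0.0056 -0.0012 -0.0038] deg 0.4
opt -1 turn [-3.136e+00  6.000e-03 -1.800e-03] deg 179.7
t 3.4667 tcp [481.3 288.9 181.7] rot [ 106.73   89.77 -157.94] shift mm [61.7 -3.2 -2.6] F [-1.57 -0.16 -0.17] w 69.8
axes [[-0.004, -0.996, -0.093], [-0.001, -0.093, 0.996], [-1.0, 0.004, -0.001]]
1272 ((482.7093200683594, 287.7588806152344), (24.43245506286621, 14.616613388061523), 4.575443744659424) 0.14266586259281586
opt 1 turn [ 0.0058 -0.0026 -0.006 ] deg 0.5
opt -1 turn [-3.1358  0.0094 -0.0041] deg 179.7
t 3.5167 tcp [480.6 288.4 180.5] rot [ 113.51   89.62 -151.16] shift mm [60.5 -4.1 -2.1] F [-0.44 -0.03 -1.93] w 69.9
axes [[-0.006, -0.996, -0.093], [-0.003, -0.093, 0.996], [-1.0, 0.006, -0.003]]
```

View pics/w2.png

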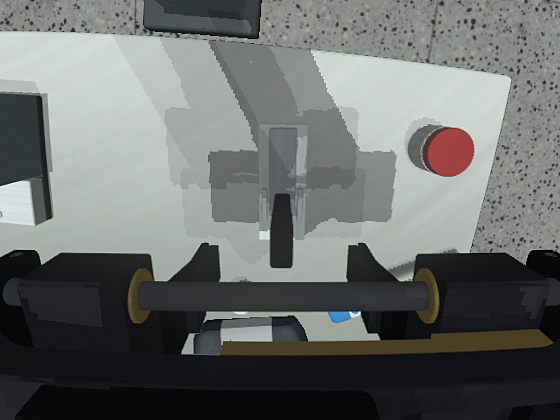

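```bash
python3 -m pendant '[[70,[0,0,0],[0,0,0]],[70,[0,0,0],[0,0,0]]]'; python3 -c "
from plan import *
d=grab('top')
plan([.4845,.2865,.12],5)
C=cloud(d);z=C[...,2]
"
```

```text
time_s: 3.68
tool_pos: [0.4835, 0.2892, 0.1855]
tool_rot: [-47.5, 89.9, 47.8]
force: [-0.6, 0.1, 0.9]
grip_width: 0.0702
opt 1 turn [0.0042 0.0012 0.0018] deg 0.3
opt -1 turn [-3.1374e+00 -2.7000e-03  1.9000e-03] deg 179.8
t 3.7333 tcp [484.  289.1 185.9] rot [-54.96  89.88  40.28] shift mm [65.9 -0.2 -2.7] F [-0.16 -0.48  0.25] w 70.1
axes [[0.002, -0.996, -0.091], [0.001, -0.091, 0.996], [-1.0, -0.002, 0.001]]
```

```bash
python3 -m pendant '[[70,[20,0,-2],[0,0,0]],[70,[40,0,-2],[0,0,0]],[70,[55,0,-2],[0,0,0]],[70,[65,0,-2],[0,0,0]],[70,[65,0,-2],[0,0,0]],[70,[65,0,-2],[0,0,0]]]'; python3 -m pendant '[[5,[0,0,0],[0,0,0]],[5,[0,0,0],[0,0,0]],[5,[0,0,0],[0,0,0]],[5,[0,0,0],[0,0,0]],[5,[0,0,0],[0,0,0]],[5,[0,0,0],[0,0,0]]]' 50; python3 -c "
from plan import *
d=grab('wrist','w3');s=grab('side','s3')
cv2.imwrite('pics/s3c.png',cv2.resize(s['image'][90:230,170:310],None,fx=4,fy=4))
plan([.4845,.2865,.12],5)"
```

```text
time_s: 4.23
tool_pos: [0.4842, 0.2864, 0.1203]
tool_rot: [-56.8, 90.0, 38.4]
force: [0.8, 0.8, -0.3]
grip_width: 0.0699
time_s: 4.73
tool_pos: [0.484, 0.2861, 0.1198]
tool_rot: [-54.7, 90.0, 40.5]
force: [-0.3, -0.9, 0.4]
grip_width: 0.0376
opt 1 turn [0.003  0.0001 0.0001] deg 0.2
opt -1 turn [-3.1386e+00 -2.0000e-04  2.0000e-04] deg 179.8
t 4.8333 tcp [483.9 286.  119.7] rot [-48.43  89.99  46.74] shift mm [-0.3 -0.7  0.4] F [ 0.3  -0.42  0.54] w 29.7
axes [[0.0, -0.996, -0.09], [0.0, -0.09, 0.996], [-1.0, -0.0, 0.0]]
```

View pics/s3c.png

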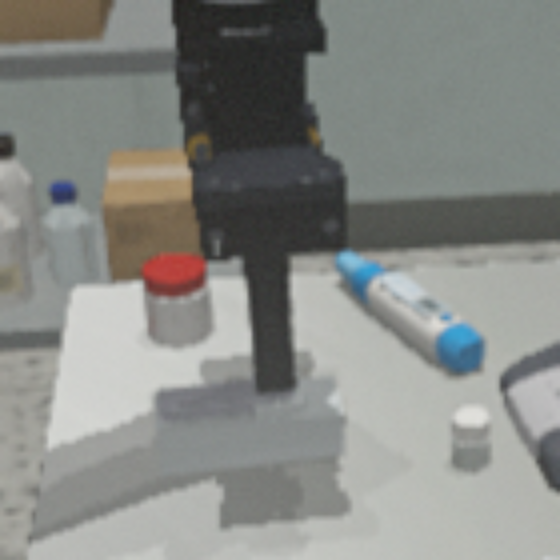

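The gripper straddles the handle (crop 270,330), the arm is seated in the stand, and the fingers are still closing.

```bash
python3 -m pendant '[[5,[0,0,0],[0,0,0]],[5,[0,0,0],[0,0,0]],[5,[0,0,0],[0,0,0]],[5,[0,0,0],[0,0,0]]]' 50; python3 -c "
from plan import *
plan([.4845,.2865,.12],5)"
```

```text
time_s: 5.17
tool_pos: [0.4837, 0.2861, 0.1193]
tool_rot: [56.5, 90.0, 151.7]
force: [0.2, 0.1, -0.2]
grip_width: 0.0139
opt 1 turn [ 0.003   0.0001 -0.0002] deg 0.2
opt -1 turn [-3.1386e+00  3.0000e-04  2.0000e-04] deg 179.8
t 5.1667 tcp [483.7 286.1 119.3] rot [ 56.49  89.99 151.66] shift mm [-0.7 -0.8  0.4] F [ 0.17  0.06 -0.15] w 13.9
axes [[-0.0, -0.996, -0.09], [0.0, -0.09, 0.996], [-1.0, 0.0, 0.0]]
```

```bash
python3 -m pendant '[[5,[-2,0,0],[0,0,0]],[5,[-8,0,0],[0,0,0]],[5,[-15,0,0],[0,0,0]],[5,[-25,0,0],[0,0,0]],[5,[-40,0,0],[0,0,0]],[5,[-55,0,0],[0,0,0]],[5,[-65,0,0],[0,0,0]],[5,[-70,0,0],[0,0,0]],[5,[-70,0,0],[0,0,0]]]'; python3 -c "
from plan import *
s=grab('side','s4')
cv2.imwrite('pics/s4c.png',cv2.resize(s['image'][70:230,170:310],None,fx=3.5,fy=3.5))
plan([.55,.2865,.19],0)"
```

```text
time_s: 5.92
tool_pos: [0.4847, 0.2863, 0.1915]
tool_rot: [-62.7, 89.8, 32.4]
force: [0.4, 0.5, -1.2]
grip_width: 0.0138
opt 1 turn [0.0902 0.0006 0.0011] deg 5.2
opt -1 turn [-3.0514e+00 -1.6000e-03  1.0000e-03] deg 174.8
t 5.9667 tcp [484.1 286.  190.2] rot [-61.98  89.93  33.19] shift mm [  0.3 -65.6  -5.4] F [-0.39  0.28 -1.97] w 13.7
axes [[0.001, -0.996, -0.09], [0.001, -0.09, 0.996], [-1.0, -0.001, 0.001]]
```

View pics/s4c.png

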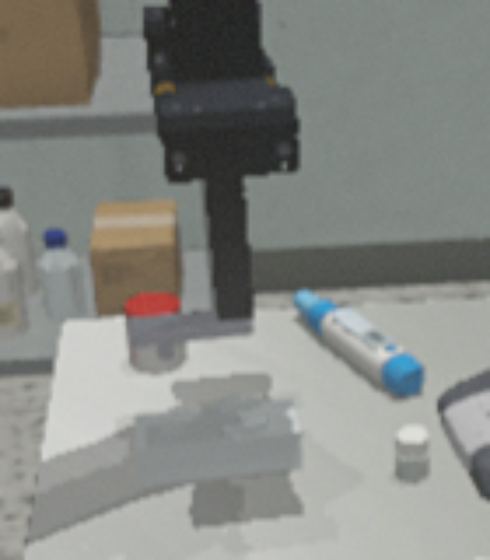

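Run:
```python
from plan import *
d=grab('top');C=cloud(d);z=C[...,2];ok=d['range_z']>0
for lo in (.03,.1,.2):
    for ya,yb in((-.3,-.1),(-.1,0),(0,.1),(.1,.2),(.2,.3),(.3,.4)):
        m=ok&(z>lo)&(C[...,1]>ya)&(C[...,1]<yb)&(C[...,0]>.535)&(C[...,0]<.8)
        if m.sum()>5: print(lo,ya,m.sum(),'minx',C[m][:,0].min().round(3),'maxz',C[m][:,2].max().round(3))
s=grab('side');C=cloud(s);z=C[...,2];ok=s['range_z']>0
m=ok&(z>.05)&(z<.18)&(C[...,0]>.38)&(C[...,0]<.53)&(abs(C[...,1]-.283)<.03)
P=C[m]*1000
for lo in range(84,150,6):
    q=P[(P[:,2]>=lo)&(P[:,2]<lo+6)]
    if len(q)>3: print(lo,len(q),'x',np.percentile(q[:,0],[3,50,97]).round(1),'y',np.percentile(q[:,1],[5,50,95]).round(1))
print(telemetry.get_obs()['tool_pos'])
# arm top surface slope
```

```text
0.03 -0.3 15498 minx 0.635 maxz 0.391
0.03 -0.1 93 minx 0.712 maxz 0.036
0.03 0 568 minx 0.704 maxz 0.044
0.03 0.1 167 minx 0.738 maxz 0.129
0.03 0.2 7253 minx 0.535 maxz 0.57
0.03 0.3 2971 minx 0.573 maxz 0.33
0.1 -0.3 8801 minx 0.673 maxz 0.391
0.1 0.1 12 minx 0.774 maxz 0.129
0.1 0.2 5287 minx 0.535 maxz 0.57
0.1 0.3 2363 minx 0.683 maxz 0.33
0.2 -0.3 8801 minx 0.673 maxz 0.391
0.2 0.2 2901 minx 0.535 maxz 0.57
0.2 0.3 1002 minx 0.725 maxz 0.33
84 6 x [434.  438.5 440.5] y [273.  276.2 278.1]
90 10 x [434.2 436.8 441.1] y [273.7 274.9 276.6]
96 17 x [418.4 460.  486. ] y [267.5 270.3 274.5]
102 83 x [420.4 453.7 491.9] y [265.3 270.  274.3]
108 184 x [417.  451.6 493.5] y [267.3 277.3 289.9]
114 23 x [474.1 483.8 495.1] y [274.7 277.1 279.5]
120 27 x [473.2 484.3 495.5] y [274.5 277.7 279.6]
126 26 x [475.1 484.6 495.8] y [275.3 277.5 279.7]
132 25 x [473.9 485.2 496.3] y [274.  277.6 279.6]
138 27 x [474.5 485.5 496.7] y [274.1 277.3 278.9]
144 29 x [472.9 485.9 497.1] y [275.3 277.3 282.9]
[0.48342361 0.2856387  0.18883802]
```

```bash
python3 -m pendant '[[5,[0,1,-20],[0,0,0]],[5,[0,1,-57],[0.03,0,0]],[5,[0,2,-94],[0.06,0,0]],[5,[0,2,-131],[0.09,0,0]],[5,[0,3,-168],[0.09,0,0]],[5,[0,4,-205],[0.09,0,0]],[5,[0,0,-240],[0.09,0,0]],[5,[0,-15,-275],[0.09,0,0]],[5,[0,-30,-310],[0.09,0,0]],[5,[0,-46,-346],[0.09,0,0]]]'; python3 -m pendant '[[5,[0,0,0],[0,0,0]],[5,[0,0,0],[0,0,0]],[5,[0,0,0],[0,0,0]]]'; python3 -c "
from plan import *
s=grab('side','s5');w=grab('wrist','w5')
plan([.56,-.055,.143],0)"
```

```text
time_s: 6.9
tool_pos: [0.5607, -0.0555, 0.1889]
tool_rot: [55.3, 89.9, 145.4]
force: [0.3, 0.1, -1.9]
grip_width: 0.0136
time_s: 7.15
tool_pos: [0.5601, -0.0539, 0.1885]
tool_rot: [76.9, 89.9, 166.9]
force: [0.5, 0.8, -1.5]
grip_width: 0.0138
opt 1 turn [ 0.0026  0.0009 -0.0013] deg 0.2
opt -1 turn [-3.139e+00  2.100e-03  1.400e-03] deg 179.9
t 7.25 tcp [560.2 -52.6 188.9] rot [ 56.01  89.91 146.16] shift mm [45.9  0.2 -2.4] F [ 0.27 -0.56 -1.07] w 13.9
axes [[-0.001, -1.0, -0.003], [0.001, -0.003, 1.0], [-1.0, 0.001, 0.001]]
```

View pics/s5.png

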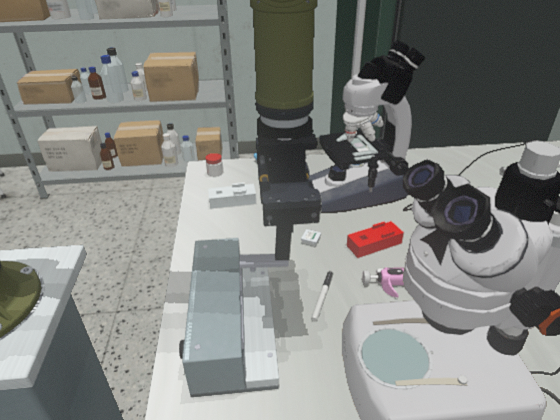

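```bash
python3 -c "
from plan import *
im=cv2.imread('pics/s5.png')
cv2.imwrite('pics/s5c.png',cv2.resize(im[190:320,190:340],None,fx=4.5,fy=4.5,interpolation=cv2.INTER_CUBIC))"
```

```text
(no output)
```

View pics/s5c.png

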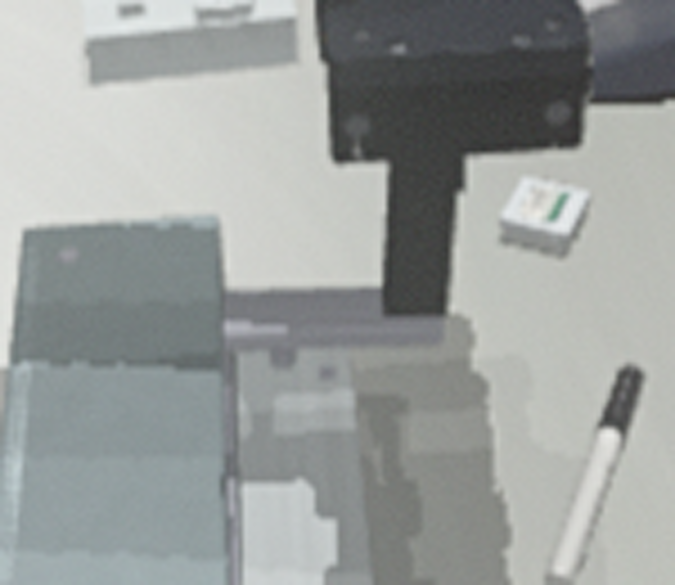

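Run:
```python
from h import *
s=grab('side');C=cloud(s);z=C[...,2];ok=s['range_z']>0
for p in [(.49,-.065,.1),(.49,-.065,.11),(.483,-.065,.086),(.483,-.2,.086)]: print(p,np.round(proj(s,p),1))
m=ok&(z>.092)&(z<.118)&(C[...,0]>.45)&(C[...,0]<.6)&(abs(C[...,1]+.055)<.03)
P=C[m]*1000
print(len(P),np.percentile(P[:,0],[0,1,5,50,99]).round(1))
b=P[P[:,2]>104]
print(np.polyfit(b[:,0],b[:,2],1))
for x in range(480,575,10):
    q=P[(P[:,0]>=x)&(P[:,0]<x+10)]
    if len(q): print(x,len(q),np.percentile(q[:,2],[5,50,95]).round(1),np.percentile(q[:,1],[5,95]).round(1))
m=ok&(z>.08)&(z<.095)&(C[...,0]>.50)&(C[...,0]<.53)&(abs(C[...,1]+.055)<.03)
print('pin',(C[m]*1000).round(0)[:20].tolist())
```

```text
(0.49, -0.065, 0.1) [268.8 243.1]
(0.49, -0.065, 0.11) [264.2 242.7]
(0.483, -0.065, 0.086) [275.4 239.4]
(0.483, -0.2, 0.086) [342.5 241.3]
631 [485.2 485.9 489.  521.9 564.3]
[-2.08081899e-02  1.21732994e+02]
480 42 [106.4 113.2 114.7] [-67.1 -43.3]
490 87 [104.5 112.8 114.4] [-66.7 -45.4]
500 92 [ 94.1 111.7 113.5] [-67.1 -45. ]
510 79 [104.5 111.4 113.2] [-66.7 -44.3]
520 78 [103.7 110.8 112.3] [-66.3 -46.3]
530 85 [103.  110.3 111.9] [-66.8 -44.2]
540 71 [101.5 109.7 116.3] [-66.5 -47.5]
550 63 [100.6 109.1 117.4] [-67.  -60.6]
560 34 [102.4 108.8 116.2] [-67.1 -59.5]
pin [[501.0, -55.0, 92.0], [503.0, -58.0, 94.0], [504.0, -58.0, 94.0], [506.0, -59.0, 94.0], [508.0, -59.0, 94.0], [509.0, -57.0, 92.0], [501.0, -55.0, 89.0], [503.0, -56.0, 90.0], [504.0, -59.0, 92.0], [506.0, -60.0, 93.0], [508.0, -59.0, 92.0], [509.0, -57.0, 90.0], [503.0, -59.0, 90.0], [504.0, -58.0, 89.0], [506.0, -60.0, 91.0], [508.0, -57.0, 88.0], [509.0, -57.0, 87.0], [502.0, -57.0, 86.0], [504.0, -58.0, 87.0], [506.0, -59.0, 88.0]]
```

```bash
cat > tilt.py <<'E'
from plan import *
def tilt(cam='side'):
    o=telemetry.get_obs()
    s=grab(cam);C=cloud(s)*1000;ok=s['range_z']>0
    t=np.array(o['tool_pos'])*1000
    D=C-t
    # handle: rows below gripper
    m=ok&(D[...,2]>-78)&(D[...,2]<-22)&(abs(D[...,0])<22)&(abs(D[...,1])<20)
    P=D[m]
    L=[]
    for lo in range(-78,-22,6):
        q=P[(P[:,2]>=lo)&(P[:,2]<lo+6)]
        if len(q)>5: L.append((lo+3,(np.percentile(q[:,0],3)+np.percentile(q[:,0],97))/2))
    L=np.array(L); 
    if len(L)>2:
        k=np.polyfit(L[:,0],L[:,1],1);print('handle dx/dz',k.round(4),'at -2:',np.polyval(k,2).round(1))
    m=ok&(D[...,2]>-84)&(D[...,2]<-68)&(D[...,0]>-75)&(D[...,0]<-16)&(abs(D[...,1])<16)
    P=D[m]
    A=np.c_[P[:,:2],np.ones(len(P))];w=np.ones(len(P),bool)
    for _ in range(6):
        c=np.linalg.lstsq(A[w],P[w,2],rcond=None)[0];r=P[:,2]-A@c;w=(r>-1.5)&(r<1.5) if _>1 else r>-1
    print('arm plane',c.round(4),w.sum(),'z at handle/pin',(A[w][:,0].min().round(1)),(c@[0,0,1]).round(1),(c@[-48,0,1]).round(1),'tcp',t.round(1))
    m=ok&(C[...,2]>78)&(C[...,2]<96)&(C[...,0]>400)&(C[...,0]<480)&(C[...,1]<-75)&(C[...,1]>-220)
    P=C[m];A=np.c_[P[:,:2],np.ones(len(P))];c=np.linalg.lstsq(A,P[:,2],rcond=None)[0];print('roof plane',c.round(4),(c@[483,-60,1]).round(1))
if __name__=='__main__': tilt()
E
python3 tilt.py
python3 -c "
from tilt import *
tilt('top')"
```

```text
handle dx/dz [ 0.077  -0.4769] at -2: -0.3
arm plane [-6.02000e-02  1.13000e-02 -7.97788e+01] 343 z at handle/pin -74.5 -79.8 -76.9 tcp [560.3 -52.6 189.1]
roof plane [-3.90000e-03 -6.90000e-03  8.78914e+01] 86.4
arm plane [-4.89000e-02 -1.33000e-02 -7.79819e+01] 199 z at handle/pin -73.6 -78.0 -75.6 tcp [560.5 -52.7 189.3]
roof plane [ 1.20000e-03 -9.00000e-04  8.66392e+01] 87.3
```

```bash
python3 -m pendant '[[5,[0,0,0],[0,0,-0.02]],[5,[0,0,0],[0,0,-0.04]],[5,[5,0,0],[0,0,-0.055]],[5,[15,0,0],[0,0,-0.055]],[5,[28,0,0],[0,0,-0.055]],[5,[38,0,0],[0,0,-0.055]],[5,[42,0,0],[0,0,-0.055]],[5,[42,0,0],[0,0,-0.055]],[5,[42,0,0],[0,0,-0.055]]]' 60; python3 tilt.py; python3 -c "
from plan import *
plan([.5012,-.055,.147],0)"
```

```text
time_s: 8.15
tool_pos: [0.5608, -0.0545, 0.1474]
tool_rot: [-90.2, 86.9, -0.1]
force: [0.3, 0.1, -0.5]
grip_width: 0.0135
handle dx/dz [ 0.0028 -1.2099] at -2: -1.2
arm plane [-1.90000e-03  2.02000e-02 -7.94398e+01] 298 z at handle/pin -69.8 -79.4 -79.3 tcp [560.8 -54.5 147.4]
roof plane [-4.70000e-03 -6.60000e-03  8.82699e+01] 86.4
opt 1 turn [ 0.0001 -0.0001  0.0557] deg 3.2
opt -1 turn [-3.1402e+00 -8.7400e-02 -1.0000e-04] deg 180.0
t 8.2 tcp [561.2 -54.6 147.9] rot [-9.006e+01  8.681e+01 -5.000e-02] shift mm [-2.4 60.  -0.4] F [-0.12 -0.24 -0.77] w 13.2
axes [[0.056, -0.998, -0.0], [-0.0, -0.0, 1.0], [-0.998, -0.056, -0.0]]
```

```bash
python3 -m pendant '[[5,[-0.6,10,0],[0,0,0]],[5,[-1.4,25,0],[0,0,0]],[5,[-2.2,40,0],[0,0,0]],[5,[-2.9,52,0],[0,0,0]],[5,[-3.3,59,0],[0,0,0]],[5,[-3.3,59,0],[0,0,0]],[5,[-3.3,59,0],[0,0,0]]]'; python3 tilt.py; python3 -c "
from plan import *
s=grab('side','s6')
cv2.imwrite('pics/s6c.png',cv2.resize(s['image'][190:320,190:340],None,fx=4.5,fy=4.5,interpolation=cv2.INTER_CUBIC))
plan([.5022,-.055,.139],0)"
```

```text
time_s: 8.78
tool_pos: [0.5021, -0.0544, 0.1483]
tool_rot: [-89.4, 86.7, 0.6]
force: [-0.3, 0.0, -1.4]
grip_width: 0.0134
handle dx/dz [0.0344 0.4213] at -2: 0.5
arm plane [  0.2386   0.0812 -74.8648] 20 z at handle/pin -19.5 -74.9 -86.3 tcp [502.1 -54.4 148.3]
roof plane [-3.70000e-03 -7.20000e-03  8.77333e+01] 86.4
opt 1 turn [ 0.0003 -0.      0.0564] deg 3.2
opt -1 turn [-3.14   -0.0886 -0.    ] deg 180.0
t 8.8833 tcp [502.5 -54.5 148.1] rot [-90.02  86.77  -0.  ] shift mm [ 9.   0.9 -0.5] F [ 0.01 -0.32 -1.44] w 13.7
axes [[0.056, -0.998, -0.0], [-0.0, -0.0, 1.0], [-0.998, -0.056, -0.0]]
```

View pics/s6c.png

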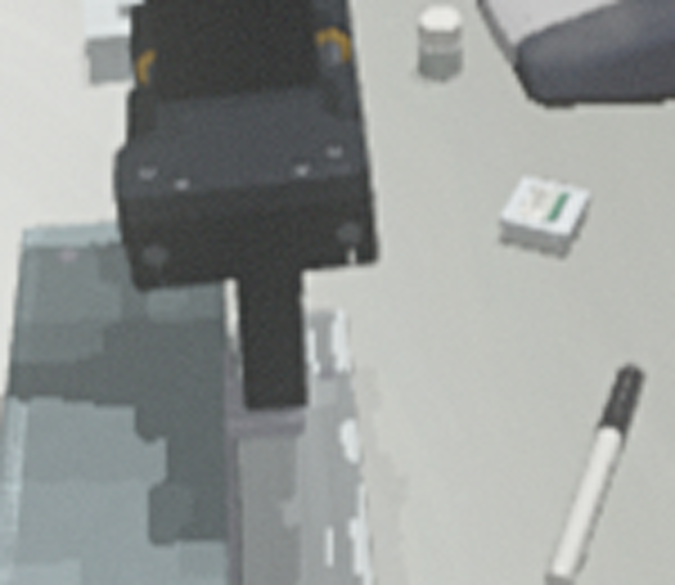

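```bash
python3 -m pendant '[[5,[2,0.1,0],[0,0,0]],[5,[4,0.2,0],[0,0,0]],[5,[5,0.3,0],[0,0,0]],[5,[5,0.3,0],[0,0,0]]]'; python3 -m pendant '[[5,[0.5,0,0],[0,0,0]],[5,[1,0,0],[0,0,0]],[5,[1,0,0],[0,0,0]]]';python3 -m pendant '[[5,[0.5,0,0],[0,0,0]],[5,[1,0,0],[0,0,0]],[5,[1,0,0],[0,0,0]]]'
```

```text
time_s: 9.22
tool_pos: [0.5016, -0.0545, 0.142]
tool_rot: [-90.3, 86.9, -0.3]
force: [0.2, 0.4, -1.7]
grip_width: 0.0138
time_s: 9.47
tool_pos: [0.5018, -0.0545, 0.1415]
tool_rot: [-90.0, 86.9, 0.0]
force: [0.2, -0.1, -0.2]
grip_width: 0.0132
time_s: 9.72
tool_pos: [0.5018, -0.0545, 0.1405]
tool_rot: [-89.9, 86.9, 0.1]
force: [0.3, 0.4, -1.1]
grip_width: 0.0139
```

```bash
python3 -m pendant '[[5,[0.5,0,0],[0,0,0]],[5,[1,0,0],[0,0,0]],[5,[1,0,0],[0,0,0]]]'
```

```text
time_s: 9.97
tool_pos: [0.5019, -0.0545, 0.1396]
tool_rot: [-89.9, 86.8, 0.1]
force: [0.6, 0.3, -0.5]
grip_width: 0.0136
```

```bash
python3 -m pendant '[[5,[0,0,0],[0,0,0]]]'
```

```text
time_s: 10.05
tool_pos: [0.502, -0.0545, 0.1397]
tool_rot: [-89.9, 86.8, 0.1]
force: [0.6, -0.2, -2.3]
grip_width: 0.0134
```

```bash
python3 -m pendant '[[5,[0.5,0,0],[0,0,0]],[5,[1,0,0],[0,0,0]],[5,[1,0,0],[0,0,0]]]'; python3 -c "
from h import *
print(telemetry.get_obs()['wrist_torque'].round(3))"
```

```text
time_s: 10.3
tool_pos: [0.5021, -0.0545, 0.139]
tool_rot: [-89.8, 86.8, 0.2]
force: [-0.1, -0.0, 3.2]
grip_width: 0.0138
[0.067 0.425 0.022]
```

```bash
python3 -m pendant '[[5,[0.5,0,0],[0,0,0]],[5,[1,0,0],[0,0,0]],[5,[1,0,0],[0,0,0]]]'; python3 -c "
from h import *
print(telemetry.get_obs()['wrist_torque'].round(3))"
```

```text
time_s: 10.55
tool_pos: [0.5022, -0.0545, 0.1379]
tool_rot: [-89.8, 86.8, 0.2]
force: [-1.2, -0.7, 4.9]
grip_width: 0.0136
[0.078 0.54  0.006]
```

```bash
cat > chk.py <<'E'
from h import *
import sys
o=telemetry.get_obs();F=o['force'];T=o['wrist_torque']
print(round(o['time_s'],2),'tcp',(o['tool_pos']*1000).round(1),'F',F.round(1),'T',T.round(3),'rot',o['tool_rot'].round(1))
sys.exit(1 if (abs(F[1])>5 or F[2]<1.2 or abs(T[1])<0.3) else 0)
E
python3 chk.py; python3 -m pendant '[[5,[0,0,-1],[0,0,0]],[5,[0,0,-2],[0,0,0]]]' >/dev/null; python3 chk.py && python3 -m pendant '[[5,[0,0,-1],[0,0,0]],[5,[0,0,-2],[0,0,0]]]' >/dev/null; python3 chk.py
```

```text
10.55 tcp [502.2 -54.5 137.9] F [-1.2 -0.7  4.9] T [0.078 0.54  0.006] rot [-89.8  86.8   0.2]
10.72 tcp [502.3 -55.4 137.9] F [-0.5  3.9  4.7] T [ 1.022  0.441 -0.07 ] rot [-87.9  86.8   2.1]
10.88 tcp [502.4 -57.7 137.8] F [-0.2  4.2  4.3] T [ 1.049  0.369 -0.129] rot [-88.7  86.8   1.3]
```

```bash
sed -i 's/abs(F\[1\])>5/abs(F[1])>7.5/; s/abs(T\[1\])<0.3/abs(T[1])<0.2/; s/F\[2\]<1.2/F[2]<1.5/' chk.py
python3 -m pendant '[[5,[0,0,-1.2],[0,0,0]],[5,[0,0,-2.5],[0,0,0]]]' >/dev/null; python3 chk.py && python3 -m pendant '[[5,[0,0,-1.2],[0,0,0]],[5,[0,0,-2.5],[0,0,0]]]' >/dev/null; python3 chk.py && python3 -m pendant '[[5,[0,0,-1.2],[0,0,0]],[5,[0,0,-2.5],[0,0,0]]]' >/dev/null; python3 chk.py
```

```text
11.05 tcp [502.4 -60.7 137.8] F [0.6 2.8 4.5] T [ 1.099  0.196 -0.14 ] rot [-89.4  86.8   0.6]
11.05 tcp [502.4 -60.7 137.8] F [0.6 2.8 4.5] T [ 1.099  0.196 -0.14 ] rot [-89.4  86.8   0.6]
11.05 tcp [502.4 -60.7 137.8] F [0.6 2.8 4.5] T [ 1.099  0.196 -0.14 ] rot [-89.4  86.8   0.6]
```

```bash
sed -i 's/ or abs(T\[1\])<0.2//' chk.py
python3 -m pendant '[[5,[0,0,-1.2],[0,0,0]],[5,[0,0,-2.5],[0,0,0]]]' >/dev/null; python3 chk.py && python3 -m pendant '[[5,[0,0,-1.2],[0,0,0]],[5,[0,0,-2.5],[0,0,0]]]' >/dev/null; python3 chk.py && python3 -m pendant '[[5,[0,0,-1.2],[0,0,0]],[5,[0,0,-2.5],[0,0,0]]]' >/dev/null; python3 chk.py
```

```text
11.22 tcp [502.3 -63.5 137.8] F [-0.   2.7  4.9] T [ 1.123  0.177 -0.092] rot [-89.7  86.8   0.3]
11.38 tcp [502.1 -66.1 137.7] F [-0.2  3.3  4.6] T [ 1.138  0.155 -0.106] rot [-89.8  86.8   0.2]
11.55 tcp [502.  -68.6 137.6] F [0.  3.6 4.5] T [ 1.11   0.204 -0.144] rot [-89.9  86.8   0.2]
```

```bash
python3 -m pendant '[[5,[0,0,-1.2],[0,0,0]],[5,[0,0,-2.5],[0,0,0]]]' >/dev/null; python3 chk.py && python3 -m pendant '[[5,[0,0,-1.2],[0,0,0]],[5,[0,0,-2.5],[0,0,0]]]' >/dev/null; python3 chk.py && python3 -m pendant '[[5,[0,0,-1.2],[0,0,0]],[5,[0,0,-2.5],[0,0,0]]]' >/dev/null; python3 chk.py && python3 -m pendant '[[5,[0,0,-1.2],[0,0,0]],[5,[0,0,-2.5],[0,0,0]]]' >/dev/null; python3 chk.py
```

```text
11.72 tcp [501.9 -71.2 137.5] F [-0.3  0.9 -0.1] T [-0.049 -0.109 -0.007] rot [-90.3  86.9  -0.3]
11.72 tcp [501.9 -71.2 137.5] F [-0.3  0.9 -0.1] T [-0.049 -0.109 -0.007] rot [-90.3  86.9  -0.3]
11.72 tcp [501.9 -71.2 137.5] F [-0.3  0.9 -0.1] T [-0.049 -0.109 -0.007] rot [-90.3  86.9  -0.3]
11.72 tcp [501.9 -71.2 137.5] F [-0.3  0.9 -0.1] T [-0.049 -0.109 -0.007] rot [-90.3  86.9  -0.3]
```

The force dropped to zero, so the pin is over the slot. I'll shift 1 mm towards the slot's middle and lower it gently.

```bash
python3 -m pendant '[[5,[0,0,-0.8],[0,0,0]],[5,[1,0,-1],[0,0,0]],[5,[2,0.1,-1],[0,0,0]]]' >/dev/null; python3 chk.py;  python3 -m pendant '[[5,[0,0,0],[0,0,0]]]' >/dev/null; python3 chk.py
```

```text
11.97 tcp [501.2 -73.1 134.6] F [ 0.4 -0.7 -1.3] T [-0.006  0.089 -0.02 ] rot [-91.5  86.9  -1.5]
12.05 tcp [501.2 -72.6 134.6] F [ 0.3  0.1 -1. ] T [0.047 0.095 0.007] rot [-91.   86.9  -1. ]
```

```bash
sed 's/sys.exit.*/sys.exit(1 if (abs(F[1])>3.5 or abs(F[0])>3.5 or F[2]>2 or max(abs(T))>0.45) else 0)/' chk.py > chk2.py
python3 -m pendant '[[5,[1,0,0],[0,0,0]],[5,[2,0.1,0],[0,0,0]]]' >/dev/null; python3 chk2.py && python3 -m pendant '[[5,[1,0,0],[0,0,0]],[5,[2,0.1,0],[0,0,0]]]' >/dev/null; python3 chk2.py && python3 -m pendant '[[5,[1,0,0],[0,0,0]],[5,[2,0.1,0],[0,0,0]]]' >/dev/null; python3 chk2.py
```

```text
12.22 tcp [501.9 -72.1 133.3] F [-0.2  0.6 -0.2] T [-0.023  0.1   -0.002] rot [-90.3  86.9  -0.3]
12.38 tcp [502.  -72.  131.4] F [ 0.4  0.  -1. ] T [0.019 0.025 0.024] rot [-90.1  86.9  -0.1]
12.55 tcp [502.1 -71.9 129.5] F [ 0.2  0.5 -1.9] T [ 0.072  0.081 -0.005] rot [-90.   86.8   0.1]
```

```bash
python3 -m pendant '[[5,[1,0,0],[0,0,0]],[5,[2,0.1,0],[0,0,0]]]' >/dev/null; python3 chk2.py && python3 -m pendant '[[5,[1,0,0],[0,0,0]],[5,[1.5,0.1,0],[0,0,0]]]' >/dev/null; python3 chk2.py && python3 -m pendant '[[5,[0.5,0,0],[0,0,0]],[5,[1,0.1,0],[0,0,0]]]' >/dev/null; python3 chk2.py && python3 -m pendant '[[5,[0.5,0,0],[0,0,0]],[5,[1,0,0],[0,0,0]]]' >/dev/null; python3 chk2.py
```

```text
12.72 tcp [502.1 -71.9 127.5] F [-0.2 -0.3 -1.9] T [0.018 0.019 0.01 ] rot [-89.9  86.8   0.1]
12.88 tcp [502.  -72.  125.9] F [-0.1  0.4 -1.6] T [ 0.041 -0.049 -0.024] rot [-90.   86.9   0.1]
13.05 tcp [502.  -72.  125.1] F [-0.3  0.2 -1.6] T [ 0.008  0.013 -0.041] rot [-90.   86.8   0.1]
13.22 tcp [502.1 -72.  124.1] F [ 0.1 -0.3 -0.5] T [0.058 0.095 0.007] rot [-89.9  86.8   0.1]
```

```bash
python3 -m pendant '[[5,[0.3,0,0],[0,0,0]],[5,[0.7,0,0],[0,0,0]],[5,[0.7,0,0],[0,0,0]]]' >/dev/null; python3 chk2.py && python3 -m pendant '[[5,[0.3,0,0],[0,0,0]],[5,[0.7,0,0],[0,0,0]],[5,[0.7,0,0],[0,0,0]]]' >/dev/null; python3 chk2.py; python3 -c "
from plan import *
s=grab('side','s7')
cv2.imwrite('pics/s7c.png',cv2.resize(s['image'][190:320,190:340],None,fx=4.5,fy=4.5,interpolation=cv2.INTER_CUBIC))"; python3 tilt.py
```

```text
13.47 tcp [502.2 -72.  123.7] F [-0.6  0.5  1.6] T [0.031 0.346 0.014] rot [-89.8  86.8   0.2]
13.72 tcp [502.2 -72.  123. ] F [-1.4  0.2  3.6] T [ 0.005  0.501 -0.006] rot [-89.8  86.8   0.2]
handle dx/dz [-0.0624 -4.9207] at -2: -5.0
arm plane [ 5.09000e-02  2.25000e-02 -7.86095e+01] 36 z at handle/pin -21.3 -78.6 -81.1 tcp [502.2 -72.  122.9]
roof plane [-3.80000e-03 -6.70000e-03  8.78348e+01] 86.4
```

View pics/s7c.png

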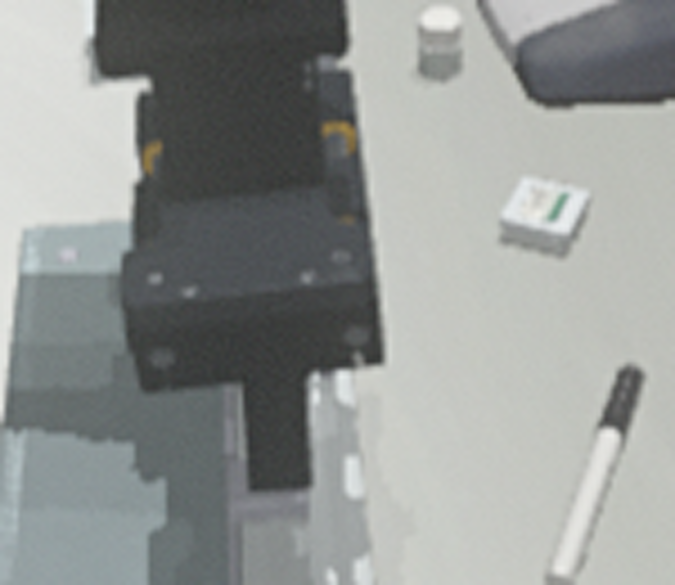

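The shoulder seats exactly 16 mm below first contact. Now I'll ease off the pressure and release.

```bash
python3 -m pendant '[[5,[-0.5,0,0],[0,0,0]],[16,[-0.5,0,0],[0,0,0]],[18,[-0.5,0,0],[0,0,0]],[22,[-0.5,0,0],[0,0,0]],[28,[-0.5,0,0],[0,0,0]],[34,[-0.5,0,0],[0,0,0]],[40,[-0.5,0,0],[0,0,0]],[40,[-0.5,0,0],[0,0,0]]]' 3;  python3 -c "
from plan import *
s=grab('side','s8');w=grab('wrist','w8')
cv2.imwrite('pics/s8c.png',cv2.resize(s['image'][190:320,190:340],None,fx=4.5,fy=4.5,interpolation=cv2.INTER_CUBIC))"; python3 chk.py
```

```text
time_s: 14.48
tool_pos: [0.5021, -0.072, 0.1232]
tool_rot: [-90.0, 86.8, 0.0]
force: [0.3, 0.7, 0.1]
grip_width: 0.0371
14.58 tcp [502.2 -72.  123.2] F [ 0.3 -0.4 -0.7] T [ 0.052  0.074 -0.014] rot [-89.9  86.8   0.1]
```

View pics/s8c.png

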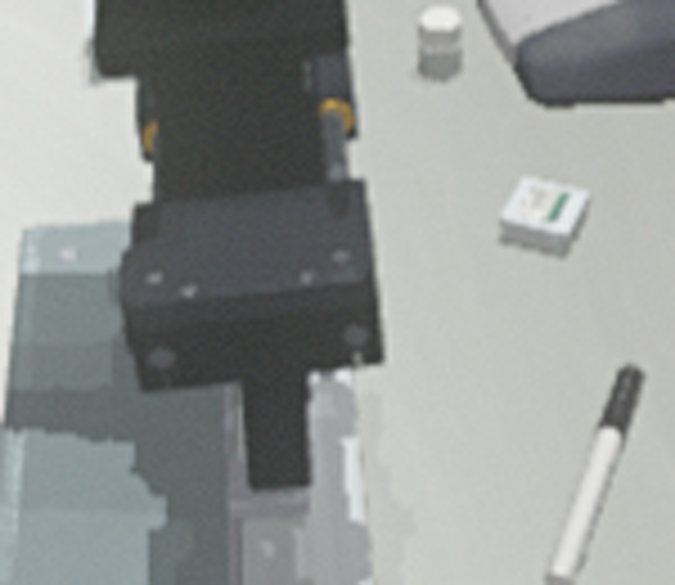

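View pics/w8.png

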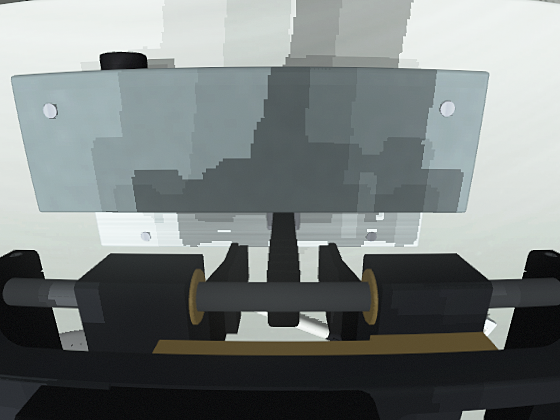

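The fingers are clear of the handle on both sides (wrist view: fingers at columns 235 and 335, handle at 283). Retreating straight up.

```bash
python3 -m pendant '[[45,[-5,-0.3,0],[0,0,0]],[45,[-15,-0.8,0],[0,0,0]],[45,[-30,-1.7,0],[0,0,0]],[45,[-50,-2.8,0],[0,0,0]],[45,[-75,-4.2,0],[0,0,0]],[45,[-100,-5.6,0],[0,0,0]],[45,[-120,-6.7,0],[0,0,0]],[45,[-120,-6.7,0],[0,0,0]],[45,[-120,-6.7,0],[0,0,0]]]';  python3 - <<'E'
from plan import *
s=grab('side','s9');w=grab('wrist','w9')
cv2.imwrite('pics/s9c.png',cv2.resize(s['image'][190:320,190:340],None,fx=4.5,fy=4.5,interpolation=cv2.INTER_CUBIC))
for n,d in(('side',s),('wrist',w)):
    C=cloud(d)*1000;ok=d['range_z']>0
    m=ok&(abs(C[...,0]-501)<25)&(abs(C[...,1]+72)<18)&(C[...,2]>50)&(C[...,2]<170)&(C[...,0]>485)
    P=C[m];top=P[P[:,2]>120] 
    print(n,len(P),'z98',np.percentile(P[:,2],98).round(1))
    for lo in range(50,160,10):
        q=P[(P[:,2]>=lo)&(P[:,2]<lo+10)]
        if len(q)>6: print(lo,len(q),np.percentile(q[:,0],[3,97]).round(1),np.percentile(q[:,1],[3,97]).round(1))
    m=ok&(C[...,0]>486)&(C[...,0]<512)&(abs(C[...,1]+72)<11)&(C[...,2]>36)&(C[...,2]<52);print('arm z',np.median(C[m][:,2]) if m.any() else None,m.sum())
    m=ok&(C[...,0]>490)&(C[...,0]<530)&(C[...,1]<-110)&(C[...,1]>-190)&(C[...,2]<40);print('ledge z',np.median(C[m][:,2]))
E
python3 chk.py
```

```text
time_s: 15.33
tool_pos: [0.5031, -0.0721, 0.2454]
tool_rot: [-89.6, 86.6, 0.5]
force: [-0.7, 0.1, -0.5]
grip_width: 0.0448
side 762 z98 149.8
50 62 [490.  511.7] [-81.6 -78.8]
60 61 [490.4 512.1] [-82.3 -78.9]
70 59 [489.6 512.4] [-81.7 -79. ]
80 68 [490.  512.8] [-81.7 -78.2]
90 65 [490.5 511.9] [-82.1 -78.3]
100 65 [489.8 512. ] [-81.9 -78.7]
110 79 [489.4 512.6] [-82. -78.]
120 76 [489.6 513.1] [-81.7 -78.6]
130 75 [490.3 512.2] [-81.8 -78.6]
140 144 [489.5 512.5] [-81.6 -68.8]
150 8 [492.3 510.8] [-78.7 -69.9]
arm z 45.77650075774875 78
ledge z 30.455136160545514
wrist 924 z98 148.3
50 15 [487.8 489.1] [-78.4 -66. ]
60 33 [487.8 488.9] [-78.6 -65.8]
70 33 [487.8 488.6] [-78.5 -65.9]
80 32 [487.8 488.8] [-78.2 -66. ]
90 42 [487.8 489.8] [-78.8 -65.6]
100 46 [487.5 488.7] [-78.7 -65.6]
110 52 [487.8 489. ] [-78.9 -65.4]
120 55 [487.6 488.9] [-79.1 -65.1]
130 63 [487.7 489.2] [-78.9 -65.3]
140 553 [488.1 510.6] [-78.6 -65.6]
arm z 42.50172667242788 88
ledge z 27.273154373502308
15.43 tcp [501.8 -72.  243.1] F [-0.   0.2 -0.6] T [ 0.019  0.106 -0.005] rot [-89.8  86.9   0.2]
```

View pics/s9c.png

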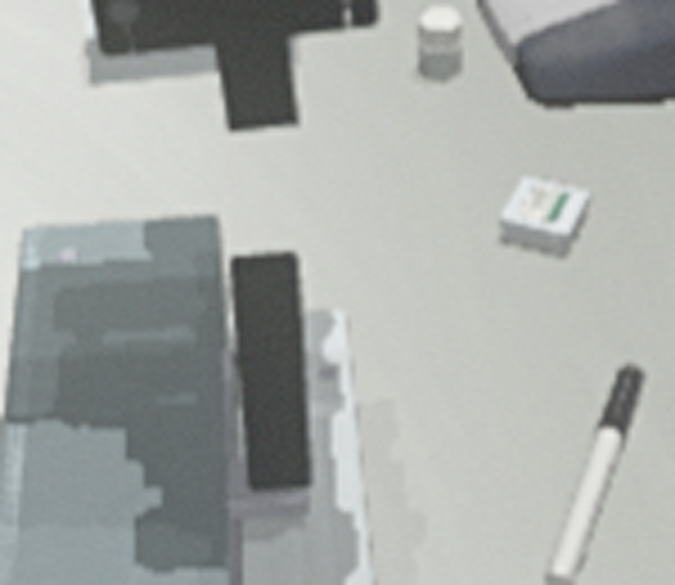

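The handle stands vertical and alone, top at about 149 mm (34 + 115), and the gripper is well clear above. The box and marker are where they were at the start. Handing in.

```bash
python3 -c "
from cell import env
print(env.sign_off())"
```

```text
the job is handed in; nothing more can be done
None
```

The carriage looks locked: the pin is fully home in the lock slot and released, and the job was handed in after about 15.5 s of the 48 s. The hand-in gives no verdict, so this rests on my own checks.

- **What I did:** I lifted the pin out of the grey stand and levelled a roughly 3° tilt it had picked up in the grip. I then brought it in under the hood from the back and dragged the tip along the plate with about 6 N of pressure. It dropped into the slot at about y +22 mm of the shaker. I lowered it until the shoulder met the plate, with about 5 N at the end, opened the jaws and went straight up.
- **Fit of the pin:** The shoulder seated 16 mm below the first contact, which matches the pin's length. The handle stands vertical with its top at about 149 mm, as expected for home. The arm's top is about 44 mm after camera correction, and the tip is within about 1 mm of x = 0.
- **Robot and bystanders:** The gripper is about 120 mm above its release height, reading no contact force. In the last side picture the coverslip box, marker and vial look unmoved; I did not measure their positions.
- **Disagreements:** The side and wrist cameras differ by about 3 mm in height, in opposite directions from the known ledge height. One tilt reading while the pin was pressed home was spoiled by the hood hiding the arm, and the check after release showed the handle upright.

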